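Hold the calibration cell in the light path

ROBOT

A 6-joint arm with a two-finger parallel gripper is mounted at the origin on the work surface. World frame = base frame: x ahead of the robot, y to its left, z up, the work surface at z = 0. Lengths are in m, angles in degrees, forces in N, time in s.
With the tool pointing down it reaches from about 0.4 to 0.825 m from the base axis. Payload 7 kg.
Tool frame: the origin (TCP) lies midway between the tips of the shut fingers; the grasp point (between the pads) lies 19 mm behind it (r.grip_point_offset is the z of the grasp point in the tool frame, in m); z points along the fingers, y is the line along which they close (so a half turn about z gives the same grasp; the last joint's range is limited). The gripper opens to 88 mm and grips with 3 to 60 N. Pads are 19 mm wide; open, the fingers measure 130 mm over their backs; the gripper's body (78 mm by 193 mm) begins 47 mm behind the grasp point.
Start: joints at [-60.384, 20.546, 0.682, 0, -70.136, -16.507], TCP at [0.153, -0.657, 0.227] pointing down, gripper open.
Joint ranges: [-176.03, 176.03], [-82.01, 121.73], [-58.28, 71.71], [-173.87, 95.51], [-174.79, -0.11], [-173.66, 173.66]. Speed limits (degrees/s): [136.94, 136.94, 172.46, 180, 180, 180].

INTERFACE

Orientations are given as [roll, pitch, yaw] about the fixed x, y, z axes, in that order (R = Rz(yaw) Ry(pitch) Rx(roll)).
In Python, from plant import r, viewer, recognise, outline_of, pinpoint gives the robot as it stands.
- The arm moves only by the tool move_arm, never from a script. Its argument "targets" is a list of rows, each a list of 2 entries, a list of its own where there are three numbers: the shift along the tool's x, y, z in cm, then the turn, a rotation vector about the tool's x, y, z in rad. A call has 1 to 5 rows; each row is the pose to reach, as a shift and turn from the pose commanded when the call began, along the tool's axes at that moment; what a row does not reach only later rows make up. A row lasts 1/8 s, in which the tool goes at most 62.5 mm and 10.7 degrees, less where a joint would pass 70% of its speed; a pose out of reach is approached as far as the arm can. A call with a gripper value outside its range is refused whole. "jaw" is the finger opening in cm, from 0 to 8.76, set as the call begins (left out, the last holds). The fingers move at their own pace and stop on an object; "squeeze" is the grip in N (left out, the last holds). Time passes only in rows, so rows that repeat a pose let the fingers close. It gives the time, the measured TCP pose, the force, the opening and the grip force at its end, in the units of the state.
- r.get_state(): the state, without advancing time (a new reading comes with each control period).
- viewer.capture(name): name is "scene" or "side" or "wrist"; returns a dict with "image" (480x640x3 uint8, blue, green, red), "intrinsics" (3x3 intrinsics, pixels), "D" ([k1, k2, p1, p2, k3] as OpenCV has them; the pictures are not rectified), "camera_from_world" (4x4, takes a point from world to camera coordinates). Camera axes: x right, y up, looking along -z (the intrinsics and any distortion apply to the point x, -y, -z); pixel columns grow to the right and rows downward; lengths in m; the calibration is good to about 2 mm. A picture is of the moment at which its call begins. There is no depth.
- r.close_job(): hands the job in; it is judged then, once.
Trained networks look in the newest picture that a camera, given by its name, has taken for a name from the list of things; names that differ only in an ending like _2 or _b are one class to them, and where a whole thing is asked for, a point or a joint stands for the part that bears it (a point fixed in the world has none). Each returns a list of dicts, best first, with "score" (0 to 1); they miss things now and then, are a little off and sometimes report something else, mostly with a low value. They report only what shows in the picture. A call takes as long as a camera call. They do not tell look-alikes from the thing itself.
- recognise(label, camera): "box" ([left, top, right, bottom] in pixels, round what is visible of it).
- outline_of(label, camera): "mask" (480x640 bool, what is visible of it) and "box" ([left, top, right, bottom] in pixels, round what is visible of it).
- pinpoint(label, camera): "location" ([row, column] in pixels: a listed point, or the origin of a listed thing).
The state is a dict: "time_s": time; "joints": joint angles; "qd": joint speeds; "joint_torque": joint torques, N m; "tcp_pos": TCP position; "eef_rot": TCP orientation; "contact_force": force on the tool from outside, world axes, zero at the start; "moment": the same for the moment, N m; "gripper_width": finger opening in m; "gripper_force": force on a finger pad.
Only numpy, scipy, OpenCV 4.12 (cv2) and the standard library are available. Lean on these libraries where they do the work, as an engineer would, in place of code of your own. Each camera call takes 0.05 s, during which the arm holds its last target. There are 200 camera calls.

TASK

Pick up the orange-handled pry blade, slip it into the slot in the front of the white case, lever the blue cover up to upright or beyond with it (never with the fingers), and put the blade back down on the desk. Then take out the glass cell by its two frosted faces only, never touching its clear windows, and hold it upright in the light path of the bench: midway between the two lenses, its middle in line with them, its clear windows squarely facing them, touching nothing but the fingers. The job finishes while you are holding it still there; leave the mouse, tape and jar where they are.

Things in the scene. Friction and masses are not known exactly. Their poses are not given: they have to be found in the camera images.
- case: White cell case, 120 (x) by 150 (y) by 74 mm high without its cover, walls 5 mm, floor 6 mm thick, fixed to the desk; origin in the middle of its underside, axes as case_slot. The cell stands 3 mm to the -x side of its centre, its foot in a black nest 12 mm deep with 1.5 mm play; 140 mm wide inside (y), so 59 mm is free beside each frosted face.
- case_slot (a point): Slot in the top of the front wall of the white case (fixed), under the cover: 70 mm wide (y), 10 mm high. This is its middle, on the wall's outer face, 69 mm above the desk. x points into the case (to the hinge), y along the front, z up. Behind it the case is empty for 38 mm from the outer face; then comes the cell.
- cover_hinge (a point): Hinge axis of the cover: fixed point on top of the case's far wall at mid width, 74 mm above the desk, 120 mm behind case_slot along its x. The axis runs along the case's y; same axes as case_slot.
- cover (a joint): Opening angle of the blue flat cover (120 x 150 x 6 mm, hinged on the case's far rim, steel hinges on top; front edge flush with the front wall): 0 closed, 1.57 upright, 2.0 stop, leaning back. A stiff hinge: it stays at whatever angle it is left. About 1.5 N at 90 mm from the hinge lifts it.
- cover_edge (a point): Middle of the cover's front edge, on its underside, 120 mm from the hinge; it moves with the cover. Its x points from this edge to the hinge, z out of the cover's outer face.
- cell_center (a point): Middle (half-way up) of the glass cell, 32 (x, light path) by 22 (y) by 60 mm (z, upright), 40 to 90 g. White matt frosted faces look to +y and -y, 22 mm apart; clear bluish windows look to +x and -x; black stopper on top. At first it stands in the case, x along the case's x, centre 36 mm above the desk, top 8 mm below the closed cover.
- cell: The glass cell: same axes as cell_center, origin in the middle of its underside.
- frost_left: The cell's frosted face on its +y side: origin in its middle, 10 mm from the cell's centre line; 32 x 2 x 54 mm, its top 6 mm below the top of the stopper.
- frost_right: The same on the -y side.
- window_front: The cell's clear window on its -x side, 18 x 50 mm between the frosted plates; origin in its middle.
- window_back: The same on the +x side.
- blade_grip (a point): Where to grip the pry blade lying on the desk: middle of its orange handle, 8 mm above the desk, near the centre of mass. Handle 95 mm long (from 60 mm behind to 35 mm ahead of this point along x), 18 wide (y), 16 thick (z); steel blade 85 mm long, 16 wide, 2.5 thick, in line with the handle's middle. x points to the tip. 80 g.
- blade_tip (a point): End of the blade, 120 mm ahead of blade_grip along its x, same axes.
- blade: The pry blade: origin under blade_grip on the handle's underside.
- beam_mid (a point): Middle of the light path of the bench (fixed): 110 mm above the desk, half-way between the lenses of the black lamp head (+y) and the grey detector head (-y). Light runs along y; z is up. Lens faces 84 mm apart; heads 100 mm apart, 50 x 50 mm, 82 to 138 mm above the desk. Free to both x sides.
- bench: The light bench: origin in the middle of the underside of its base plate (100 x 230 x 12 mm), same axes as beam_mid.
- mouse: Black computer mouse, 100 x 58 x 32 mm, bystander; origin in the middle of its underside.
- tape: Green tape ring, 70 mm across, 19 mm high, bystander; origin in the middle of its underside.
- paste_jar: Small jar with a red cap, 48 mm across, 42 mm high, bystander; origin in the middle of its underside.
Not all that is in view belongs to the job. There is more than one size of the case; the one meant has the size given above. There is more than one size of the blade; the job needs the smallest.

How it is judged:
By the outcome, as a careful person would: the job done as asked, in the order asked, and still so for the second after the job is handed in, while the arm keeps its last pose, push and grip.
It also fails if it takes over 69 s, if anything falls off the work surface, if the arm or the gripper's body presses on something with over 40 N, if the wrist force passes 120 N, or if a joint passes its speed limit or range.

## Working session

There is one attempt and no reset: what is moved stays moved. The work goes in short steps, Python scripts to look and compute and a tool call to move; the robot and the scene stay as the last step left them, time stands still between calls to the robot, and variables do not carry over. Pictures are saved under pics/ and viewed, at most 10 in all, crops included, and the job is handed in when it is done.

Besides the shell and the picture viewer there is one more tool, called after "Call:" as a command line: name --argument value ..., lists and objects as JSON in quotes. move_arm: Moves the arm, as the interface text tells. Its arguments: {"type":"object","properties":{"targets":{"type":"array","items":{"type":"array"}},"jaw":{"type":"number"},"squeeze":{"type":"number"}},"required":["targets"]}

```bash
ls; mkdir -p pics; cat > h.py <<'E'
import numpy as np, cv2
from scipy.spatial.transform import Rotation as R
from plant import r, viewer, recognise, outline_of, pinpoint
def cap(n): return viewer.capture(n)
def proj(c,P):
    P=np.atleast_2d(P); T=np.array(c["camera_from_world"]); p=P@T[:3,:3].T+T[:3,3]
    p=p*[1,-1,-1]
    return cv2.projectPoints(p.reshape(-1,1,3),np.zeros(3),np.zeros(3),np.array(c["intrinsics"]),np.array(c["D"],float))[0].reshape(-1,2)
def ray(c,uv):
    q=cv2.undistortPoints(np.array(uv,float).reshape(1,1,2),np.array(c["intrinsics"]),np.array(c["D"],float))[0,0]
    T=np.array(c["camera_from_world"]); d=T[:3,:3].T@np.array([q[0],-q[1],-1]); o=-T[:3,:3].T@T[:3,3]
    return o,d/np.linalg.norm(d)
def atz(c,uv,z):
    o,d=ray(c,uv); return o+d*(z-o[2])/d[2]
def tri(rs):
    A=sum(np.eye(3)-np.outer(d,d) for o,d in rs); b=sum((np.eye(3)-np.outer(d,d))@o for o,d in rs)
    X=np.linalg.solve(A,b); return X,[np.linalg.norm(np.cross(X-o,d)) for o,d in rs]
def pose():
    s=r.get_state(); return np.array(s["tcp_pos"]),R.from_euler('xyz',s["eef_rot"],degrees=True),s
def move(Pt,Rt,P0=None,R0=None):
    """shift cm, rotvec in tool axes from current pose"""
    if P0 is None: P0,R0,_=pose()
    return np.round(R0.inv().apply(np.array(Pt)-P0)*100,2),np.round((R0.inv()*Rt).as_rotvec(),3)
E
cat > a.py <<'E'
from h import *
p,q,s=pose(); print(s)
for n in ["scene","side","wrist"]:
    c=cap(n); cv2.imwrite(f"pics/{n}0.png",c["image"])
    T=np.array(c["camera_from_world"]); print(n,(-T[:3,:3].T@T[:3,3]).round(3),np.array(c["intrinsics"]).round(0).tolist(),c["D"])
    for l in ["case_slot","cover_hinge","cover_edge","blade_grip","blade_tip","beam_mid","bench","case","mouse","tape","paste_jar"]:
        print(n,l,[(np.round(d["location"][::-1]).tolist(),round(d["score"],2)) for d in pinpoint(l,n)])
print(p,q.as_euler('xyz',degrees=True))
E
python3 a.py; cd pics; python3 -c "
import cv2,numpy as np
a=[cv2.imread(f'{n}0.png') for n in ['scene','side']]
"
```

```text
pics
{'time_s': 0.0, 'joints': array([-6.03820993e+01,  2.05911075e+01,  6.34810741e-01, -1.94278514e-02,
       -7.01357679e+01, -1.65088298e+01]), 'qd': array([ 0.01380654,  0.03891297, -0.06395008, -0.00474346, -0.0051173 ,
        0.15401834]), 'joint_torque': array([ 8.14086507e-04, -5.82710409e+01,  2.93052667e+01,  6.99704647e+00,
        6.83742706e-03, -1.62142242e-04]), 'tcp_pos': array([ 0.15297969, -0.65694459,  0.22563644]), 'eef_rot': array([ 1.79906540e+02, -8.65320844e-03, -1.66897538e+02]), 'contact_force': array([ 0.61329423,  0.54237896, -0.82816161]), 'moment': array([ 0.02766063,  0.00946327, -0.06222564]), 'gripper_force': 0.0, 'gripper_width': 0.08742135845133872}
scene [ 1.309 -0.567  1.018] [[542.0, 0.0, 307.0], [0.0, 542.0, 246.0], [0.0, 0.0, 1.0]] [-0.12381864  0.          0.          0.          0.        ]
scene case_slot [([374.0, 199.0], 0.88), ([391.0, 236.0], 0.86), ([430.0, 215.0], 0.64)]
scene cover_hinge [([432.0, 251.0], 0.92), ([398.0, 214.0], 0.78), ([457.0, 226.0], 0.58)]
scene cover_edge [([376.0, 200.0], 0.94), ([432.0, 212.0], 0.63), ([394.0
[... 1129 characters left out ...]
261.0], 0.7), ([366.0, 169.0], 0.68)]
side bench [([364.0, 198.0], 0.72)]
side case [([158.0, 343.0], 0.81), ([215.0, 295.0], 0.7), ([241.0, 348.0], 0.63), ([363.0, 168.0], 0.57)]
side mouse [([260.0, 236.0], 0.7)]
side tape []
side paste_jar [([413.0, 244.0], 0.75)]
wrist [ 0.075 -0.675  0.384] [[335.0, 0.0, 319.0], [0.0, 335.0, 237.0], [0.0, 0.0, 1.0]] [-0.06350829  0.          0.          0.          0.        ]
wrist case_slot []
wrist cover_hinge []
wrist cover_edge []
wrist blade_grip []
wrist blade_tip []
wrist beam_mid []
wrist bench []
wrist case []
wrist mouse []
wrist tape []
wrist paste_jar []
[ 0.15297969 -0.65694459  0.22563644] [ 1.79906540e+02 -8.65320844e-03 -1.66897538e+02]
```

View pics/scene0.png

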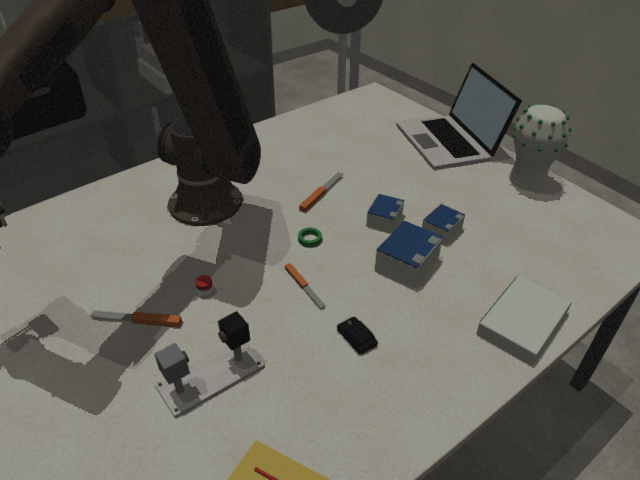

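View pics/side0.png

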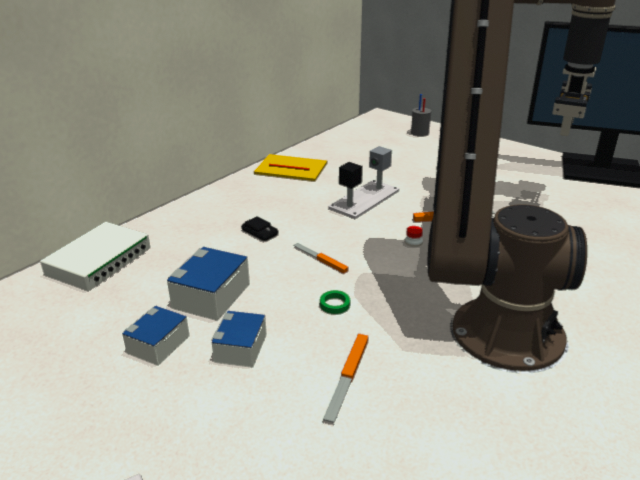

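Scene shows three cases, a big one at about (409,250) and small ones at (386,212) and (444,220), and three blades at (321,192), (137,318) and (304,285). I'll measure their sizes next.

```bash
cat > b.py <<'E'
from h import *
a=cap("scene"); b=cap("side")
def T(n,u,v):
    X,e=tri([ray(a,u),ray(b,v)]); print(n,X.round(4),np.round(e,4)); return X
for k,sl,hi in [("big",((391,236),(234,271)),((432,251),(187,263))),("s1",((374,199),(260,336)),((398,214),(216,323))),("s2",((430,215),(169,333)),((457,226),(140,318)))]:
    S=T(k+" slot",*sl);H=T(k+" hinge",*hi); print(np.linalg.norm(S-H), np.degrees(np.arctan2(*(H-S)[[1,0]])))
# blades: mask extents on desk
for cam,c in (("scene",a),("side",b)):
    for d in outline_of("blade",cam)[:5]:
        m=d["mask"]; ys,xs=np.nonzero(m)
        if len(xs)<20: continue
        P=np.array([atz(c,(x,y),0.008)[:2] for x,y in zip(xs,ys)]); mu=P.mean(0); w,v=np.linalg.eigh(np.cov(P.T)); t=(P-mu)@v[:,1]; t2=(P-mu)@v[:,0]
        print(cam,"blade",round(d["score"],2),d["box"],"len",np.ptp(t).round(4),"wid",np.ptp(t2).round(4),"ends",(mu+v[:,1]*t.min()).round(3),(mu+v[:,1]*t.max()).round(3))
print("beam",T("beam",(202,346),(366,169)), T("bench",(211,380),(364,198)))
for n,u,z in (("grip",(296,277),.008),("tip",(321,307),.008)): print(n,atz(a,u,z))
for n,u,z in (("grip",(328,259),.008),("tip",(294,245),.008)): print(n,atz(b,u,z))
big=np.hstack([cv2.resize(a["image"][210:320,260:450],None,fx=2.1,fy=2.1),cv2.resize(b["image"][210:320,160:350],None,fx=2.1,fy=2.1)])
cv2.imwrite("pics/crop1.png",big)
E
python3 b.py
```

```text
big slot [0.5394 0.2786 0.0791] [0.0051 0.0051]
big hinge [0.6495 0.3213 0.0783] [0.0059 0.0059]
0.11813813284652216 21.20411171293281
s1 slot [0.361  0.3827 0.0539] [0.0041 0.0041]
s1 hinge [0.459  0.3996 0.0485] [0.0036 0.0036]
0.09958090913179778 9.773941132155763
s2 slot [0.5151 0.477  0.0434] [0.0032 0.0032]
s2 hinge [0.6001 0.4901 0.0487] [0.0024 0.0024]
0.08620265083784726 8.796439937132938
scene blade 0.78 [90.2, 310.0, 180.7, 325.6] len 0.2399 wid 0.0395 ends [ 0.246 -0.468] [ 0.409 -0.292]
scene blade 0.68 [285.5, 262.7, 325.0, 308.3] len 0.1875 wid 0.0266 ends [0.584 0.017] [0.397 0.036]
scene blade 0.63 [297.9, 173.1, 344.0, 213.0] len 0.2495 wid 0.0364 ends [0.224 0.212] [0.137 0.446]
side blade 0.87 [294.3, 243.7, 349.4, 275.2] len 0.184 wid 0.0348 ends [0.58  0.012] [0.397 0.035]
side blade 0.8 [324.0, 332.7, 368.6, 421.8] len 0.2478 wid 0.029 ends [0.229 0.203] [0.143 0.435]
side blade 0.6 [413.2, 211.4, 431.9, 223.6] len 0.0746 wid 0.0588 ends [ 0.388 -0.36 ] [ 0.396 -0.286]
side blade 0.29 [168.0, 249.3, 246.5, 294.7] len 0.1738 wid 0.1391 ends [0.701 0.155] [0.645 0.32 ]
beam [ 0.5865 -0.3135  0.1037] [0.0019 0.0019]
bench [ 0.5989 -0.3192  0.0009] [0.0029 0.0029]
beam [ 0.58650414 -0.3135204   0.10371627] [ 0.5988986  -0.31917276  0.00088589]
grip [0.45437887 0.02715561 0.008     ]
tip [0.5804591  0.01330897 0.008     ]
grip [0.46812051 0.0202395  0.008     ]
tip [0.57937935 0.02238317 0.008     ]
```

View pics/crop1.png

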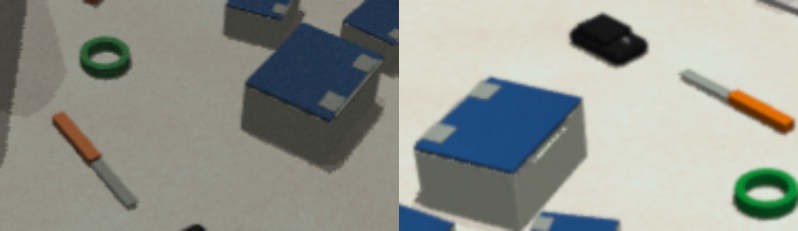

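Only the big case, 118 mm slot to hinge with its top near 76 mm, fits 120×150×74. The other two are about 100 mm and 86 mm deep. The 185 mm blade at scene (304,285) is the smallest; the others are about 240 mm and 249 mm. I'll go above it and take a close look.

```bash
python3 - <<'E'
from h import *
print(move([0.50,0.03,0.227],R.from_euler('xyz',[180,0,174],degrees=True),np.array([.153,-.657,.227]),R.from_euler('xyz',[180,0,-166.89],degrees=True)))
E
```

```text
(array([-49.38,  59.04,   0.  ]), array([-0.   , -0.   ,  0.334]))
```

Call:
move_arm --targets '[[[-4, 4.8, 0], [0, 0, 0]], [[-8, 9.6, 0], [0, 0, 0]], [[-12, 14.4, 0], [0, 0, 0]], [[-16, 19.2, 0], [0, 0, 0]], [[-20, 24, 0], [0, 0, 0]]]'

```text
time_s: 2.62
tcp_pos: [0.294, -0.3766, 0.2268]
eef_rot: [-180.0, 0.0, -166.9]
contact_force: [1.7, 1.2, -0.2]
gripper_width: 0.0878
gripper_force: 0.0
```

Call:
move_arm --targets '[[[-4, 4.8, 0], [0, 0, 0]], [[-8, 9.6, 0], [0, 0, 0]], [[-12, 14.4, 0], [0, 0, 0]], [[-16, 19.2, 0], [0, 0, 0]], [[-20, 24, 0], [0, 0, 0]]]'

```text
time_s: 3.25
tcp_pos: [0.4345, -0.0971, 0.2272]
eef_rot: [-180.0, 0.1, -166.9]
contact_force: [1.4, -1.0, 0.8]
gripper_width: 0.0875
gripper_force: 0.0
```

Call:
move_arm --targets '[[[-3.1, 3.7, 0], [0, 0, 0.11]], [[-6.2, 7.4, 0], [0, 0, 0.22]], [[-9.4, 11, 0], [0, 0, 0.334]], [[-9.4, 11, 0], [0, 0, 0.334]]]'

```text
time_s: 3.75
tcp_pos: [0.5017, 0.0317, 0.2263]
eef_rot: [-180.0, 0.0, 174.1]
contact_force: [0.3, -0.1, -0.2]
gripper_width: 0.0875
gripper_force: 0.0
```

```bash
cat > c.py <<'E'
from h import *
import sys
p,q,s=pose(); print(s["time_s"],p.round(4),q.as_euler('xyz',degrees=True).round(2),s["joints"].round(1))
c=cap("wrist"); cv2.imwrite("pics/%s.png"%sys.argv[1],c["image"])
T=np.array(c["camera_from_world"]); o=-T[:3,:3].T@T[:3,3]; print("cam",o.round(3),"look",(T[:3,:3].T@[0,0,-1]).round(3))
for l,z in [("case_slot",.069),("cover_hinge",.074),("cover_edge",.074),("blade_grip",.008),("blade_tip",.008),("tape",0),("paste_jar",0),("mouse",0)]:
    for d in pinpoint(l,"wrist")[:3]:
        u=d["location"][::-1]; print(l,np.round(u).tolist(),round(d["score"],2),atz(c,u,z).round(4)[:2])
for d in outline_of("blade","wrist")[:3]:
    ys,xs=np.nonzero(d["mask"]); P=np.array([atz(c,(x,y),0.008)[:2] for x,y in zip(xs,ys)]); mu=P.mean(0); w,v=np.linalg.eigh(np.cov(P.T)); v=v*np.sign(v[0]); t=(P-mu)@v[:,1]; t2=(P-mu)@v[:,0]
    e=lambda s:(mu+v[:,1]*s+v[:,0]*(t2.min()+t2.max())/2).round(4)
    print("blade",d["score"],d["box"],np.ptp(t).round(3),np.ptp(t2).round(3),e(t.min()),e(t.max()),np.degrees(np.arctan2(v[1,1],v[0,1])).round(2))
E
python3 c.py w1
```

```text
3.75 [0.5017 0.0317 0.2263] [-179.99    0.    174.06] [  26.1    4.2  -20.6    0.   -65.2 -122. ]
cam [0.422 0.041 0.384] look [ 0.29  -0.031 -0.957]
case_slot [572.0, 230.0] 0.9 [0.5365 0.2867]
cover_edge [576.0, 233.0] 0.55 [0.5383 0.2874]
blade_grip [311.0, 177.0] 0.95 [0.4654 0.0266]
blade_tip [313.0, 279.0] 0.64 [0.589  0.0161]
blade_tip [331.0, 357.0] 0.18 [0.7031 0.0274]
tape [316.0, 280.0] 0.68 [0.593  0.0185]
paste_jar [104.0, 93.0] 0.88 [ 0.3491 -0.1898]
mouse [329.0, 355.0] 0.84 [0.7062 0.0243]
blade 0.92 [0.3, 133.3, 36.4, 172.2] 0.054 0.035 [ 0.3774 -0.3314] [ 0.418  -0.2962] 40.95
blade 0.79 [301.5, 118.6, 320.6, 278.8] 0.18 0.018 [0.405  0.0327] [0.5845 0.0152] -5.56
```

View pics/w1.png

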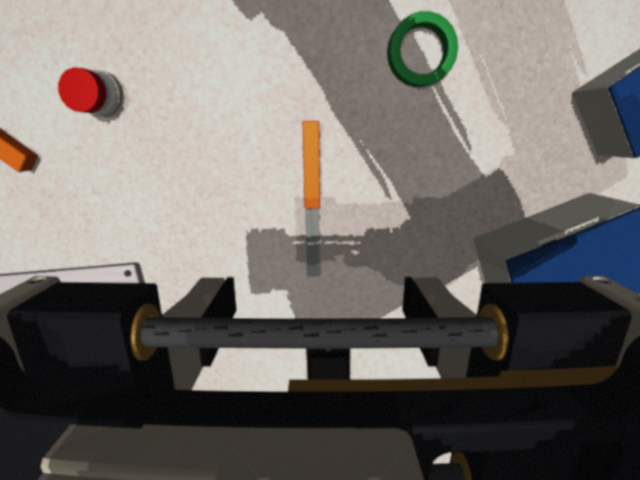

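The wrist view shows the small blade at (311,120)–(313,279), 180 mm long with yaw −5.6°, so its grip is at about (0.465, 0.027). The jar is at (85,90), the tape at (422,48), and the target case is at the right, near (570,235). I'll descend onto the handle.

Call:
move_arm --targets '[[[1.8, -0.45, 5], [0, 0, -0.005]], [[3.6, -0.86, 10], [0, 0, -0.007]], [[3.6, -0.86, 15.5], [0, 0, -0.007]], [[3.6, -0.86, 17.5], [0, 0, -0.007]], [[3.6, -0.86, 17.5], [0, 0, -0.007]]]' --jaw 4.5

```text
time_s: 4.88
tcp_pos: [0.4627, 0.0238, 0.0504]
eef_rot: [-179.9, -0.2, 174.4]
contact_force: [1.5, 0.6, 0.7]
gripper_width: 0.0467
gripper_force: 0.0
```

```bash
python3 c.py w2
```

```text
4.875 [0.4627 0.0238 0.0504] [-1.7989e+02 -1.6000e-01  1.7436e+02] [  27.4   12.3  -38.2   -0.   -39.6 -123. ]
cam [0.384 0.033 0.208] look [ 0.287 -0.031 -0.957]
blade_grip [322.0, 267.0] 0.73 [0.4638 0.0261]
blade 0.88 [307.8, 171.5, 340.6, 380.7] 0.147 0.019 [0.405  0.0328] [0.551  0.0191] -5.4
```

Call:
move_arm --targets '[[[-0.17, 0.33, 2.5], [0, 0, 0]], [[-0.17, 0.33, 4.0], [0, 0, 0]], [[-0.17, 0.33, 4.7], [0, 0, 0]], [[-0.17, 0.33, 4.7], [0, 0, 0]]]'

```text
time_s: 5.88
tcp_pos: [0.4655, 0.0275, 0.0044]
eef_rot: [-180.0, -0.0, 174.4]
contact_force: [-0.6, 0.1, 0.1]
gripper_width: 0.0452
gripper_force: 0.0
```

Call:
move_arm --targets '[[[0, 0, 0], [0, 0, 0]], [[0, 0, 0], [0, 0, 0]], [[0, 0, 0], [0, 0, 0]], [[0, 0, 0], [0, 0, 0]]]' --jaw 1 --squeeze 60

```text
time_s: 6.38
tcp_pos: [0.4659, 0.0277, 0.0049]
eef_rot: [180.0, 0.0, 174.4]
contact_force: [-1.0, -0.0, 3.8]
gripper_width: 0.0174
gripper_force: 60.0
```

Call:
move_arm --targets '[[[0, 0, -5], [0, 0, 0]], [[2, 3, -9], [0, 0, -0.08]], [[5, 8, -11], [0, 0, -0.22]], [[7.5, 13, -11.5], [0, 0, -0.36]], [[10.2, 18, -11.5], [0, 0, -0.412]]]'

```text
time_s: 7.0
tcp_pos: [0.3812, 0.2185, 0.1205]
eef_rot: [179.9, 0.1, -161.9]
contact_force: [0.7, 0.7, -0.6]
gripper_width: 0.0171
gripper_force: 60.0
```

Call:
move_arm --targets '[[[0.8, 2, 0], [0, 0, 0]], [[0.8, 2, 0], [0, 0, 0]]]'

```text
time_s: 7.25
tcp_pos: [0.3672, 0.2343, 0.1196]
eef_rot: [180.0, -0.0, -161.9]
contact_force: [-0.2, -1.4, -1.3]
gripper_width: 0.0174
gripper_force: 60.0
```

```bash
python3 c.py w3
```

```text
7.25 [0.3672 0.2343 0.1196] [ 179.99   -0.   -161.87] [  58.7    3.7  -36.9   -0.   -49.4 -130.5]
cam [0.291 0.211 0.277] look [ 0.277  0.09  -0.957]
case_slot [479.0, 312.0] 0.83 [0.3688 0.3552]
case_slot [513.0, 460.0] 0.81 [0.4918 0.4549]
blade_grip [319.0, 295.0] 0.57 [0.4203 0.2525]
blade_grip [460.0, 48.0] 0.56 [0.1983 0.2894]
blade 0.98 [299.8, 176.4, 337.7, 378.7] 0.193 0.032 [0.3223 0.22  ] [0.5057 0.2808] 18.34
blade 0.69 [352.9, 27.1, 640.0, 70.1] 0.227 0.029 [0.1474 0.4285] [0.2249 0.2149] -70.04
```

View pics/w3.png

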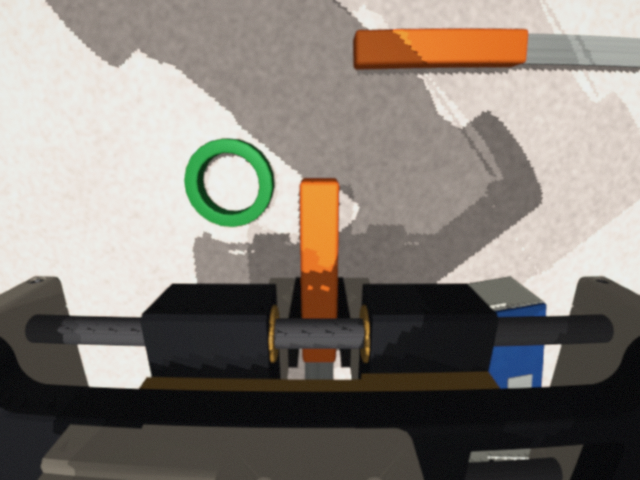

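The gripper hides the case from here; the view shows the held blade at (319,180)–(319,378) pointing straight ahead. I'll fit the cover outline in the unobstructed scene and side pictures instead.

```bash
cat > d.py <<'E'
from h import *
from scipy.optimize import minimize
c={n:cap(n) for n in ("scene","side")}
ims={n:cv2.imread(f"pics/{n}0.png") for n in c}
seed={"scene":(409,240),"side":(215,272)}
H={}
for n in c:
    hsv=cv2.cvtColor(ims[n],cv2.COLOR_BGR2HSV); m=cv2.inRange(hsv,(95,110,30),(130,255,255))
    k,lab=cv2.connectedComponents(m); mm=(lab==lab[seed[n][1],seed[n][0]]).astype(np.uint8)
    h=cv2.convexHull(np.argwhere(mm)[:,::-1].astype(np.float32).reshape(-1,1,2)); 
    b=np.zeros((1920,2560),np.uint8); cv2.fillConvexPoly(b,np.round((h+0)*4+1.5).astype(int),1); b=cv2.dilate(b,np.ones((5,5),np.uint8)); H[n]=b; print(n,mm.sum())
def box(p):
    x,y,w=p; Rz=R.from_euler('z',w).as_matrix(); P=np.array([[a,b,z] for a in (-.06,.06) for b in (-.075,.075) for z in (.074,.08)]); return P@Rz.T+[x,y,0]
def cost(p,ns):
    t=0
    for n in ns:
        u=proj(c[n],box(p)).astype(np.float32); b=np.zeros_like(H[n]); cv2.fillConvexPoly(b,np.round(cv2.convexHull(u.reshape(-1,1,2))*4+1.5).astype(int),1)
        t+=(b!=H[n]).sum()/H[n].sum()
    return t
for ns in (["scene"],["side"],["scene","side"]):
    best=min((minimize(cost,[.60,.305,w],args=(ns,),method="Nelder-Mead",options=dict(initial_simplex=[[.6,.305,w],[.62,.305,w],[.6,.325,w],[.6,.305,w+.15]],xatol=1e-4,fatol=1e-4)) for w in (.2,.35)),key=lambda q:q.fun)
    x,y,w=best.x; d=np.array([np.cos(w),np.sin(w)]); print(ns,best.fun.round(3),best.x.round(4),np.degrees(w).round(2),"slot",(best.x[:2]-.06*d).round(4),"hinge",(best.x[:2]+.06*d).round(4))
E
python3 d.py
```

```text
scene 1428
side 1808
['scene'] 0.02 [0.5923 0.3056 0.2993] 17.15 slot [0.5349 0.2879] hinge [0.6496 0.3232]
['side'] 0.039 [0.592  0.3007 0.3017] 17.29 slot [0.5347 0.2829] hinge [0.6493 0.3186]
['scene', 'side'] 0.09 [0.5919 0.3039 0.2981] 17.08 slot [0.5345 0.2863] hinge [0.6493 0.3215]
```

Call:
move_arm --targets '[[[-2, 0, 1.5], [0, 0, 0.016]], [[-4.1, -0.05, 3.5], [0, 0, 0.016]], [[-4.13, -0.08, 5.4], [0, 0, 0.016]], [[-4.13, -0.08, 5.4], [0, 0, 0.016]]]'

```text
time_s: 8.35
tcp_pos: [0.407, 0.2442, 0.0643]
eef_rot: [-179.9, -0.2, -163.0]
contact_force: [-0.3, -0.1, -1.0]
gripper_width: 0.0175
gripper_force: 60.0
```

```bash
cat > e.py <<'E'
from h import *
import sys
p,q,s=pose(); print(s["time_s"],p.round(4),q.as_euler('xyz',degrees=True).round(2))
S=np.array([.5347,.286,.069]); 
ims=[];rr=[]
for n in ("scene","side"):
    c=cap(n); o=pinpoint("blade_tip",n); print(n,[(np.round(d["location"][::-1]).tolist(),round(d["score"],2)) for d in o])
    u=proj(c,S)[0]; t=p+q.apply([-.119,0,-.004]); ut=proj(c,t)[0]; print("slot",u.round(1),"exp tip",t.round(4),ut.round(1))
    best=[d for d in o if np.hypot(*(np.array(d["location"][::-1])-ut))<15]
    if best: rr.append(ray(c,best[0]["location"][::-1]))
    x,y=int(u[0]),int(u[1]); im=c["image"][max(0,y-45):y+45,max(0,x-70):x+50]; ims.append(cv2.resize(im,(400,300),interpolation=cv2.INTER_CUBIC))
if len(rr)==2: print("tip tri",tri(rr))
cv2.imwrite("pics/%s.png"%sys.argv[1],np.hstack(ims))
E
python3 e.py p1
```

```text
8.35 [0.407  0.2442 0.0643] [-1.7988e+02 -1.7000e-01 -1.6297e+02]
scene [([90.0, 316.0], 0.78), ([383.0, 236.0], 0.65)]
slot [389.6 236.9] exp tip [0.5208 0.2791 0.0679] [384.2 235.6]
side [([329.0, 421.0], 0.96), ([236.0, 280.0], 0.8), ([490.0, 212.0], 0.68)]
slot [231.1 277. ] exp tip [0.5208 0.2791 0.0679] [237.8 278.2]
tip tri (array([0.51915116, 0.28050261, 0.06597415]), [np.float64(0.003810086565063501), np.float64(0.003810086565063398)])
```

View pics/p1.png

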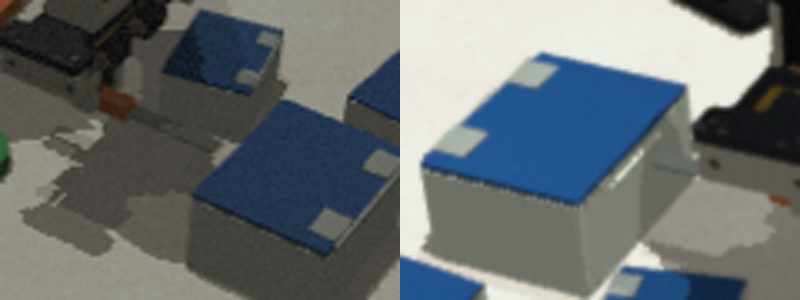

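The crop shows the blade tip just in front of the slot, with the lit part of the slot at (630,170) and the tip at (655,165). The measured tip agrees with the expected one, so I'll raise it 1.2 mm and insert.

Call:
move_arm --targets '[[[-0.6, 0.2, -0.12], [0, 0, 0]], [[-1.2, 0.23, -0.12], [0, 0, 0]], [[-1.8, 0.23, -0.12], [0, 0, 0]], [[-2.2, 0.23, -0.12], [0, 0, 0]]]'

```text
time_s: 9.05
tcp_pos: [0.4284, 0.2541, 0.0667]
eef_rot: [-180.0, 0.0, -162.9]
contact_force: [0.7, -0.2, -1.5]
gripper_width: 0.0174
gripper_force: 60.0
```

Call:
move_arm --targets '[[[-0.6, 0, 0], [0, 0, 0]], [[-1.2, 0, 0], [0, 0, 0]], [[-1.8, 0, 0], [0, 0, 0]], [[-2.3, 0, 0], [0, 0, 0]], [[-2.3, 0, 0], [0, 0, 0]]]'

```text
time_s: 9.68
tcp_pos: [0.4502, 0.2608, 0.0667]
eef_rot: [-180.0, -0.0, -163.0]
contact_force: [0.3, 0.5, -1.0]
gripper_width: 0.0173
gripper_force: 60.0
```

```bash
python3 e.py p2
```

```text
9.675 [0.4502 0.2608 0.0667] [-180.     -0.   -162.95]
scene [([90.0, 311.0], 0.91), ([341.0, 175.0], 0.9)]
slot [389.6 236.9] exp tip [0.564  0.2957 0.0707] [399.7 240.5]
side [([328.0, 421.0], 0.95), ([492.0, 213.0], 0.75)]
slot [231.1 277. ] exp tip [0.564  0.2957 0.0707] [218.8 273.7]
```

View pics/p2.png

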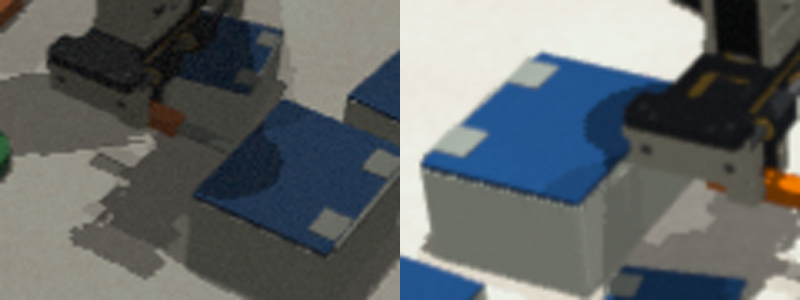

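Call:
move_arm --targets '[[[0, 0, -0.9], [0, 0, 0]], [[0, 0, -1.8], [0, 0, 0]], [[-0.1, 0, -2.6], [0, 0, 0]], [[-0.3, 0, -3.4], [0, 0, 0]], [[-0.9, 0, -4.9], [0, 0, 0]]]'

```text
time_s: 10.5
tcp_pos: [0.4582, 0.2631, 0.1161]
eef_rot: [-180.0, -0.1, -162.9]
contact_force: [0.8, -0.2, -2.3]
gripper_width: 0.0173
gripper_force: 60.0
```

```bash
python3 e.py p3
```

```text
10.5 [0.4582 0.2631 0.1161] [-1.7998e+02 -6.0000e-02 -1.6293e+02]
scene [([88.0, 312.0], 0.86), ([340.0, 174.0], 0.7), ([405.0, 228.0], 0.66)]
slot [389.6 236.9] exp tip [0.5719 0.298  0.1199] [404.3 227.5]
side [([491.0, 213.0], 0.82), ([333.0, 306.0], 0.66), ([328.0, 422.0], 0.65), ([211.0, 253.0], 0.64)]
slot [231.1 277. ] exp tip [0.5719 0.298  0.1199] [213.4 254.4]
tip tri (array([0.5752362 , 0.29889473, 0.12167993]), [np.float64(0.0016207967918154462), np.float64(0.001620796791815379)])
```

View pics/p3.png

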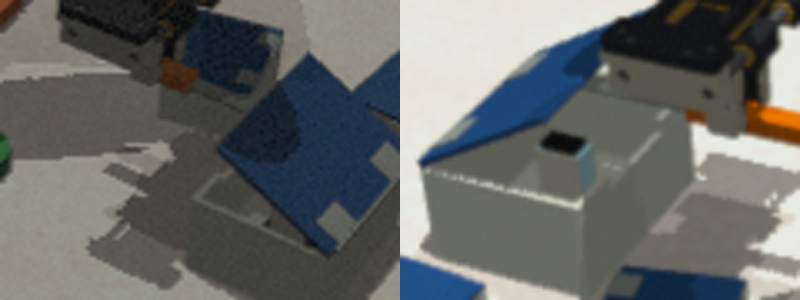

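The cover is lifting, at about 30°. The cell is visible in the case at (565,165) and the blade shows no slip. I'll keep following the arc.

Call:
move_arm --targets '[[[-0.9, 0, -1.4], [0, 0, 0]], [[-2.0, 0, -2.6], [0, 0, 0]], [[-3.3, 0, -3.7], [0, 0, 0]], [[-4.75, 0, -4.5], [0, 0, 0]], [[-6.4, 0, -5.0], [0, 0, 0]]]'

```text
time_s: 11.32
tcp_pos: [0.5203, 0.2823, 0.166]
eef_rot: [180.0, -0.0, -162.9]
contact_force: [0.0, -0.7, -1.7]
gripper_width: 0.0171
gripper_force: 60.0
```

Call:
move_arm --targets '[[[-1.7, 0, -0.2], [0, 0, 0]], [[-3.4, 0, -0.15], [0, 0, 0]], [[-4.9, 0, 0.1], [0, 0, 0]], [[-4.9, 0, 0.1], [0, 0, 0]]]'

```text
time_s: 11.82
tcp_pos: [0.5674, 0.2966, 0.1638]
eef_rot: [-180.0, -0.0, -163.0]
contact_force: [-0.2, -0.3, -0.6]
gripper_width: 0.0173
gripper_force: 60.0
```

```bash
python3 e.py p4
```

```text
11.825 [0.5674 0.2966 0.1638] [-1.7997e+02 -4.0000e-02 -1.6297e+02]
scene [([88.0, 314.0], 0.81), ([446.0, 228.0], 0.7), ([338.0, 173.0], 0.58)]
slot [389.6 236.9] exp tip [0.6812 0.3315 0.1677] [446.7 229.4]
side [([166.0, 226.0], 0.93), ([494.0, 212.0], 0.84), ([328.0, 423.0], 0.57)]
slot [231.1 277. ] exp tip [0.6812 0.3315 0.1677] [166.5 226.3]
tip tri (array([0.67781801, 0.33254238, 0.17120052]), [np.float64(0.0012656972662779067), np.float64(0.0012656972662777877)])
```

View pics/p4.png

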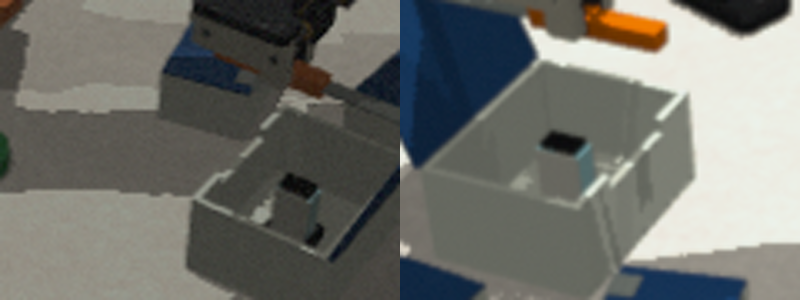

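The cover now stands past upright, at about 108–110°. The cell is in plain view, scene crop (297,205). I'll retract and lay the blade back down.

Call:
move_arm --targets '[[[5, 0, 0], [0, 0, 0]], [[9, -4, 0], [0, 0, 0]], [[11.5, -9.5, 0], [0, 0, 0.1]], [[14, -15, 1], [0, 0, 0.2]], [[16.5, -20.5, 3], [0, 0, 0.3]]]'

```text
time_s: 12.65
tcp_pos: [0.469, 0.052, 0.1362]
eef_rot: [179.9, 0.2, 179.8]
contact_force: [1.4, -1.2, -0.7]
gripper_width: 0.0174
gripper_force: 60.0
```

Call:
move_arm --targets '[[[0, 0, 0], [0, 0, 0.095]], [[0, 0, 0], [0, 0, 0.095]]]'

```text
time_s: 12.9
tcp_pos: [0.4691, 0.0527, 0.1356]
eef_rot: [180.0, 0.1, 174.4]
contact_force: [-0.4, -0.3, -0.7]
gripper_width: 0.0173
gripper_force: 60.0
```

```bash
python3 - <<'E'
from h import *
p,q,s=pose(); print(p,q.as_euler('xyz',degrees=True)); print(move([.466,.028,.006],R.from_euler('xyz',[180,0,174.4],degrees=True)))
E
```

```text
[0.4690985  0.05269992 0.13564379] [1.79965007e+02 6.15165105e-02 1.74416859e+02]
(array([ 0.08, -2.5 , 12.96]), array([0.001, 0.001, 0.   ]))
```

Call:
move_arm --targets '[[[0, -2.5, 5], [0, 0, 0]], [[0, -2.5, 10], [0, 0, 0]], [[0, -2.5, 12], [0, 0, 0]], [[0, -2.5, 12.9], [0, 0, 0]], [[0, -2.5, 12.9], [0, 0, 0]]]'

```text
time_s: 13.52
tcp_pos: [0.4672, 0.029, 0.0064]
eef_rot: [180.0, 0.0, 174.6]
contact_force: [0.8, -0.6, -1.6]
gripper_width: 0.0174
gripper_force: 60.0
```

```bash
python3 - <<'E'
from h import *
s=r.get_state(); print(s["tcp_pos"],s["contact_force"])
E
```

```text
[0.46719858 0.02900062 0.00639751] [ 0.77769395 -0.63073783 -1.61427249]
```

Call:
move_arm --targets '[[[0, 0, 0.15], [0, 0, 0]], [[0, 0, 0.15], [0, 0, 0]]]'

```text
time_s: 13.78
tcp_pos: [0.4671, 0.0286, 0.0053]
eef_rot: [180.0, 0.1, 174.5]
contact_force: [-0.4, -0.8, -0.1]
gripper_width: 0.0174
gripper_force: 60.0
```

Call:
move_arm --targets '[[[0, 0, 0], [0, 0, 0]], [[0, 0, 0], [0, 0, 0]], [[0, 0, 0], [0, 0, 0]]]' --jaw 5 --squeeze 20

```text
time_s: 14.15
tcp_pos: [0.4668, 0.0283, 0.0047]
eef_rot: [180.0, 0.0, 174.4]
contact_force: [-0.5, -0.5, -0.4]
gripper_width: 0.042
gripper_force: 0.0
```

Call:
move_arm --targets '[[[0, 0, -4], [0, 0, 0]], [[0, 0, -10], [0, 0, 0]], [[-1, 3, -15], [0, 0, -0.1]], [[-3, 8, -18], [0, 0, -0.2]], [[-5, 13.5, -19.5], [0, 0, -0.3]]]'

```text
time_s: 14.78
tcp_pos: [0.5308, 0.1592, 0.2025]
eef_rot: [179.9, 0.2, -168.2]
contact_force: [0.5, 0.7, -0.6]
gripper_width: 0.0498
gripper_force: 0.0
```

```bash
python3 - <<'E'
from h import *
p,q,s=pose(); print(p,q.as_euler('xyz',degrees=True),s["gripper_width"]); print(move([.589,.303,.20],R.from_euler('xyz',[180,0,-162.8],degrees=True)))
c=cap("scene"); print([(np.round(d["location"][::-1]).tolist(),round(d["score"],2),atz(c,d["location"][::-1],.008).round(3)) for d in pinpoint("blade_grip","scene")])
E
```

```text
[0.53076933 0.15921396 0.20249787] [ 179.91420005    0.22457654 -168.23651804] 0.04976260071578011
(array([-8.63, 12.89,  0.3 ]), array([ 0.001,  0.004, -0.095]))
[([297.0, 277.0], 0.83, array([0.456, 0.031, 0.008])), ([148.0, 318.0], 0.82, array([ 0.35 , -0.354,  0.008])), ([318.0, 193.0], 0.54, array([0.183, 0.311, 0.008]))]
```

The blade is back on the desk. I'll go above the cell with the jaws wide open so I can see it.

Call:
move_arm --targets '[[[-3, 4.5, 0], [0, 0, -0.095]], [[-6, 9, 0], [0, 0, -0.095]], [[-8.6, 12.9, 0.2], [0, 0, -0.095]], [[-8.6, 12.9, 0.2], [0, 0, -0.095]]]' --jaw 8.5

```text
time_s: 15.38
tcp_pos: [0.5881, 0.3038, 0.1957]
eef_rot: [-180.0, -0.1, -162.8]
contact_force: [-0.3, 0.1, -0.1]
gripper_width: 0.0828
gripper_force: 0.0
```

```bash
cat > f.py <<'E'
from h import *
import sys
p,q,s=pose(); print(s["time_s"],p.round(4),q.as_euler('xyz',degrees=True).round(2),s["joints"].round(1))
c=cap("wrist"); cv2.imwrite("pics/%s.png"%sys.argv[1],c["image"]); np.savez("pics/%s.npz"%sys.argv[1],T=c["camera_from_world"])
for l,z in [("cell_center",.036),("frost_left",.033),("frost_right",.033),("cell",.006)]:
    for d in pinpoint(l,"wrist")[:2]:
        u=d["location"][::-1]; print(l,np.round(u,1).tolist(),round(d["score"],2),atz(c,u,z).round(4)[:2])
for d in outline_of("cell","wrist")[:1]: print(d["score"],d["box"])
print("pred top",proj(c,[.5892,.3029,.066]).round(0),"bot",proj(c,[.5892,.3029,.006]).round(0))
E
python3 f.py c1
```

```text
15.375 [0.5881 0.3038 0.1957] [-1.7995e+02 -1.1000e-01 -1.6284e+02] [  44.2   20.5   -3.5   -0.   -66.1 -117. ]
cell_center [314.3, 222.7] 0.84 [0.5911 0.3007]
cell_center [316.0, 300.2] 0.3 [0.671  0.3268]
frost_left [325.0, 224.4] 0.58 [0.5904 0.3115]
frost_right [314.2, 300.8] 0.6 [0.6738 0.3256]
frost_right [307.8, 222.9] 0.47 [0.5939 0.2948]
cell [317.9, 218.8] 0.83 [0.5933 0.3049]
pred top [[317. 230.]] bot [[317. 215.]]
```

View pics/c1.png

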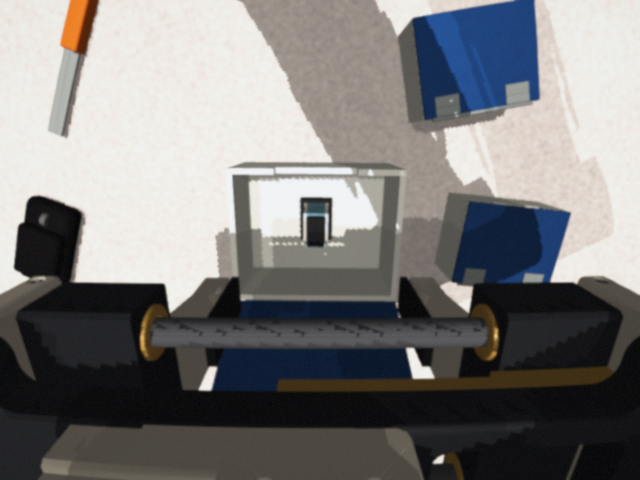

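The wrist view shows the open case with the cell's stopper at (315,231), against a predicted (317,230), and white frosted sides at columns about 306–325. I'll refine on the stopper and then descend.

```bash
python3 - <<'E'
from h import *
im=cv2.imread("pics/c1.png"); T=np.load("pics/c1.npz")["T"]; c=cap("wrist"); c["camera_from_world"]=T
g=cv2.cvtColor(im,cv2.COLOR_BGR2GRAY)[190:260,290:345]; 
for row in g[::3]: print(" ".join("%3d"%v for v in row[6:44]))
m=(g<70).astype(np.uint8); k,l,st,ce=cv2.connectedComponentsWithStats(m); print(st,ce+[290,190])
i=1+np.argmax(st[1:,4]); x0,y0,w,h=st[i,:4]; x0+=290;y0+=190
# stopper hull in model (22x32 top at z=.066)
w_=np.radians(-162.8+180); d=np.array([np.cos(w_),np.sin(w_)]);e=np.array([-d[1],d[0]])
for C in ([.5892,.3029],[.5905,.301]):
    print(C,[proj(c,np.r_[np.array(C)+a*.016*d+b*.011*e,.066])[0].round(1).tolist() for a,b in((-1,1),(-1,-1),(1,-1),(1,1))])
E
```

```text
242 243 242 243 242 243 243 242 242 242 243 243 243 243 243 242 243 242 243 243 242 242 242 242 243 243 242 242 243 242 243 243 243 243 243 242 243 243
242 242 243 242 243 242 242 242 242 242 242 242 243 242 242 242 242 243 243 243 243 243 243 243 242 243 243 242 243 243 242 242 242 243 242 243 242 242
243 242 242 239 231 220 214 213 213 214 211 211 211 213 214 212 213 212 212 213 214 212 212 213 213 215 220 223 225 224 225 226 225 225 226 230 236 242
242 242 237 210 146  75  42  40  36  39  35  38  39  38  36  38  37  37  35  35  36  37  36  36  35  33  38  40  41  42  42  41  40  39  52 103 180 228
243 240 232 199 140  78  47  58  77  83  76  63  56  52  53  51  53  53  51  52  51  50  52  52  52  50  54  54  58  67  76  77  61  48  51  98 170 222
242 242 236 207 140  73  49  75 118 133 119  98  80  72  73  71  72  70  68  67  69  71  70  69  68  70  71  73  84 106 124 119  94  58  53  97 173 226
243 242 238 211 148  80  49  57  80 103 103  91  73  68  65  66  64  64  64  66  66  66  63  64  65  65  65  68  82 101 110 110  81  48  50 119 197 233
243 241 236 215 150  81  54  68  95 
[... 2240 characters left out ...]
129
129 130 127 130 129 130 126 128 130 128 131 129 130 132 132 129 129 132 131 130 131 130 130 131 131 131 129 132 131 134 133 131 129 131 130 129 128 129
130 129 128 131 130 129 129 129 128 127 130 128 128 130 128 129 130 129 130 130 129 132 131 131 129 130 131 129 130 131 130 130 130 130 129 131 131 131
[[   0    0   55   70 3055]
 [  12    8   29   41  318]
 [  17   27   17   30  476]
 [  11   47    1    1    1]] [[317.16824877 225.26546645]
 [317.81446541 206.91823899]
 [315.40966387 231.30672269]
 [301.         237.        ]]
[0.5892, 0.3029] [[329.3, 212.2], [304.2, 212.3], [304.7, 246.9], [329.0, 246.8]]
[0.5905, 0.301] [[326.7, 213.0], [301.7, 213.0], [302.3, 247.6], [326.6, 247.6]]
```

Call:
move_arm --targets '[[[-0.24, -0.24, 4], [0, 0, 0]], [[-0.24, -0.24, 8], [0, 0, 0]], [[-0.24, -0.24, 11], [0, 0, 0]], [[-0.24, -0.24, 11], [0, 0, 0]]]' --jaw 5

```text
time_s: 16.23
tcp_pos: [0.5895, 0.2983, 0.0857]
eef_rot: [-179.9, -0.2, -163.0]
contact_force: [0.4, -0.3, 0.4]
gripper_width: 0.0522
gripper_force: 0.0
```

```bash
python3 - <<'E'
from h import *
p,q,s=pose(); print(p.round(4),q.as_euler('xyz',degrees=True).round(2),s["gripper_width"]); print(move([.5911,.3022,.025],R.from_euler('xyz',[180,0,-162.8],degrees=True)))
c=cap("wrist"); cv2.imwrite("pics/c2.png",c["image"][180:480,150:490])
print(proj(c,[.5911,.3022,.066]))
g=cv2.cvtColor(c["image"],cv2.COLOR_BGR2GRAY)
for rr in (255,270,285): print(rr," ".join("%d"%v for v in g[rr,280:356:2]))
E
```

```text
[0.5895 0.2983 0.0857] [-179.91   -0.23 -162.99] 0.052238042228498864
(array([-0.29,  0.34,  6.06]), array([-0.002, -0.004, -0.003]))
[[323.0676162  284.13830779]]
255 127 127 126 127 129 130 126 126 128 117 51 22 105 168 148 118 109 109 110 108 105 98 97 98 99 99 99 107 121 137 155 102 39 103 128 127 129 128
270 127 127 125 127 127 125 125 126 125 118 60 18 68 117 95 31 14 15 18 16 16 13 19 15 15 15 16 16 36 102 120 61 53 118 127 128 126 125
285 124 126 125 126 125 124 126 125 127 124 117 113 120 124 96 35 16 15 13 16 14 14 11 20 13 17 16 14 39 107 122 109 115 125 128 126 127 127
```

View pics/c2.png

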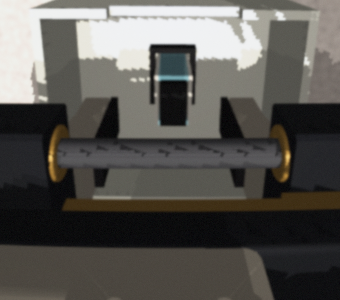

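The view shows the cell midway between the open fingers, with its stopper at about (323,283) in the full image, as predicted. I'll correct by the residual and descend.

Call:
move_arm --targets '[[[-0.29, 0.34, 0.5], [0, 0, 0]], [[-0.29, 0.34, 1.5], [0, 0, 0]], [[-0.29, 0.34, 2], [0, 0, 0]], [[-0.29, 0.34, 2], [0, 0, 0]]]'

```text
time_s: 16.77
tcp_pos: [0.5923, 0.3038, 0.0671]
eef_rot: [-180.0, -0.0, -162.9]
contact_force: [-0.6, 0.5, -0.4]
gripper_width: 0.0496
gripper_force: 0.0
```

```bash
python3 - <<'E'
from h import *
p,q,s=pose(); print(p.round(4),q.as_euler('xyz',degrees=True).round(2),s["gripper_width"]); print(move([.5911,.3022,.025],R.from_euler('xyz',[180,0,-162.8],degrees=True)))
E
```

```text
[0.5923 0.3038 0.0671] [-1.7998e+02 -5.0000e-02 -1.6294e+02] 0.04963628470388518
(array([ 0.16, -0.11,  4.21]), array([-0.   , -0.001, -0.002]))
```

Call:
move_arm --targets '[[[0.13, -0.12, 1.2], [0, 0, 0]], [[0.13, -0.12, 2.6], [0, 0, 0]], [[0.13, -0.12, 3.8], [0, 0, 0]], [[0.13, -0.12, 4.2], [0, 0, 0]], [[0.13, -0.12, 4.2], [0, 0, 0]]]'

```text
time_s: 17.4
tcp_pos: [0.5916, 0.3023, 0.0251]
eef_rot: [-180.0, -0.0, -162.9]
contact_force: [-0.1, 0.2, 0.9]
gripper_width: 0.05
gripper_force: 0.0
```

Call:
move_arm --targets '[[[0, 0, 0], [0, 0, 0]], [[0, 0, 0], [0, 0, 0]]]'

```text
time_s: 17.65
tcp_pos: [0.5919, 0.3027, 0.0261]
eef_rot: [180.0, 0.0, -162.9]
contact_force: [0.2, -0.4, -0.7]
gripper_width: 0.0497
gripper_force: 0.0
```

Call:
move_arm --targets '[[[0, 0, 0], [0, 0, 0]], [[0, 0, 0], [0, 0, 0]], [[0, 0, 0], [0, 0, 0]], [[0, 0, 0], [0, 0, 0]], [[0, 0, 0], [0, 0, 0]]]' --jaw 1.5 --squeeze 20

```text
time_s: 18.27
tcp_pos: [0.5917, 0.3025, 0.0257]
eef_rot: [-180.0, 0.0, -162.9]
contact_force: [-0.1, -0.3, 1.0]
gripper_width: 0.0218
gripper_force: 20.0
```

Call:
move_arm --targets '[[[0, 0, -1], [0, 0, 0]], [[0, 0, -3], [0, 0, 0]], [[0, 0, -6], [0, 0, 0]], [[0, 0, -10], [0, 0, 0]], [[0, 0, -14], [0, 0, 0]]]'

```text
time_s: 18.9
tcp_pos: [0.5916, 0.3023, 0.1674]
eef_rot: [180.0, 0.0, -162.9]
contact_force: [0.7, -0.3, -0.8]
gripper_width: 0.0219
gripper_force: 20.0
```

```bash
cat > g.py <<'E'
from h import *
p,q,s=pose(); print(s["time_s"],p.round(4),q.as_euler('xyz',degrees=True).round(2),s["joints"].round(1),s["gripper_width"])
# bench fit from the clean pictures: networks + points
c={n:cap(n) for n in ("scene","side")}
rr={}
for n in c:
    for l in ("beam_mid","bench"):
        o=pinpoint(l,n); print(n,l,[(np.round(d["location"][::-1],1).tolist(),round(d["score"],2)) for d in o])
    for d in outline_of("bench",n)[:1]: print(n,d["box"],d["score"])
im=cv2.hconcat([cv2.resize(c["scene"]["image"][300:420,140:280],(400,343),interpolation=cv2.INTER_CUBIC),cv2.resize(c["side"]["image"][135:225,315:420],(400,343),interpolation=cv2.INTER_CUBIC)])
cv2.imwrite("pics/b1.png",im)
E
python3 g.py
```

```text
18.9 [0.5916 0.3023 0.1674] [ 1.8000e+02  1.0000e-02 -1.6293e+02] [  43.9   21.8   -5.4    0.   -62.8 -116.8] 0.021911991913678507
scene beam_mid [([201.5, 345.3], 0.79)]
scene bench [([207.6, 377.9], 0.89)]
scene [153.5, 313.2, 266.7, 415.0] 0.75
side beam_mid []
side bench [([364.4, 196.4], 0.56)]
side [326.1, 145.2, 403.4, 218.3] 0.6
```

View pics/b1.png

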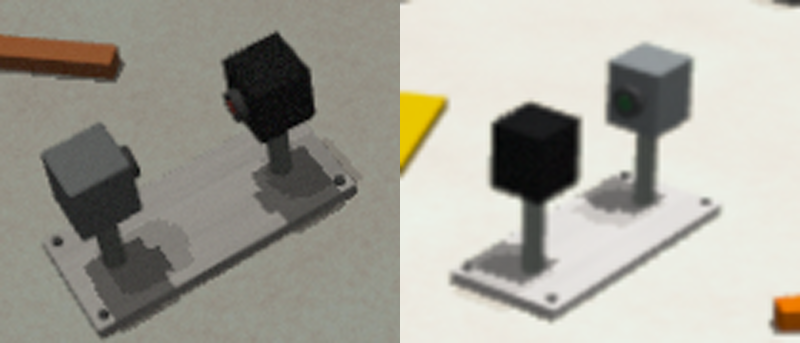

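The crops show the grey detector head left with its lens facing the lamp, the black lamp head on the right, and the plate corners clearly visible. I'll fit the bench model to the corner pixels in both views.

```bash
cat > k.py <<'E'
from h import *
from scipy.optimize import least_squares
c={n:cap(n) for n in ("scene","side")}
S=lambda u,v:(140+u/2.857-.3,300+v/2.858-.3); D=lambda u,v:(315+(u-400)/3.81-.3,135+v/3.81-.3)
obs=[("scene",S(*p),k) for p,k in [((45,243),'p'),((102,322),'p'),((356,180),'p'),((42,155),'h'),((98,123),'h'),((77,186),'h'),((222,68),'h'),((278,33),'h'),((312,55),'h')]]
obs+=[("side",D(*p),k) for p,k in [((452,273),'p'),((552,307),'p'),((720,205),'p'),((491,120),'h'),((530,101),'h'),((580,117),'h'),((609,58),'h'),((646,43),'h'),((692,57),'h')]]
P=np.array([[a*.05,b*.115,.012] for a in(-1,1) for b in(-1,1)]); Hd=np.array([[a*.025,b,.138] for a in(-1,1) for b in(-.1,-.05,.05,.1)])
def tr(p,X): return X@R.from_euler('z',p[2]).as_matrix().T+[p[0],p[1],0]
def res(p,sel=None,full=False):
    o=[]
    for n,u,k in obs:
        if sel and n!=sel: continue
        d=proj(c[n],tr(p,P if k=='p' else Hd))-u; o.append(d[np.argmin((d**2).sum(1))])
    return np.ravel(o)
for sel in (None,"scene","side"):
    b=min((least_squares(res,[.59,-.315,w],args=(sel,),loss="soft_l1",x_scale=[.01,.01,.05]) for w in np.radians(np.arange(-40,45,10))),key=lambda q:q.cost)
    print(sel,b.cost.round(2),b.x[:2].round(4),np.degrees(b.x[2]).round(2)); 
    if sel is None: print(res(b.x).reshape(-1,2).round(1).tolist()); print(proj(c["scene"],np.r_[b.x[:2],.11]),proj(c["side"],np.r_[b.x[:2],.11]))
E
python3 k.py
```

```text
None 22.42 [ 0.5915 -0.3121] 0.23
[[-0.9, -1.3], [-0.3, 2.5], [0.5, -0.2], [-0.4, -1.7], [1.6, -1.8], [-1.9, 3.4], [-0.5, -4.3], [-0.5, -2.4], [-0.1, 3.6], [-1.2, -0.4], [0.5, 0.9], [-0.1, -0.8], [-1.0, 0.5], [-0.7, -0.2], [0.6, -0.0], [-1.5, 0.3], [-1.9, -0.9], [0.1, -0.6]]
[[204.11827569 345.6111492 ]] [[364.99672744 166.50465596]]
scene 16.44 [ 0.5936 -0.3124] 0.72
side 3.26 [ 0.5894 -0.3126] -0.84
```

Call:
move_arm --targets '[[[1.2, -3.5, -3], [0, 0, 0]], [[2.8, -8.8, -6], [0, 0, 0]], [[4.5, -14.4, -8], [0, 0, 0]], [[6.2, -20, -10], [0, 0, 0]], [[7.9, -25.6, -12], [0, 0, 0]]]'

```text
time_s: 20.02
tcp_pos: [0.5909, 0.0328, 0.2859]
eef_rot: [-180.0, -0.0, -162.9]
contact_force: [1.6, -0.0, -0.9]
gripper_width: 0.0215
gripper_force: 20.0
```

Call:
move_arm --targets '[[[1.7, -5.6, 0], [0, 0, 0.06]], [[3.4, -11.2, 0], [0, 0, 0.12]], [[5.1, -16.8, 0], [0, 0, 0.18]], [[6.8, -22.4, 0], [0, 0, 0.24]], [[8.5, -28, 0], [0, 0, 0.298]]]'

```text
time_s: 20.65
tcp_pos: [0.5918, -0.2599, 0.2851]
eef_rot: [180.0, -0.0, 179.9]
contact_force: [0.7, 0.1, -1.3]
gripper_width: 0.0219
gripper_force: 20.0
```

```bash
python3 - <<'E'
from h import *
print(move([.60,-.313,.30],R.from_euler('xyz',[180,0,180],degrees=True)))
E
```

```text
(array([-0.82, -5.3 , -1.49]), array([ 0.   , -0.001, -0.002]))
```

Call:
move_arm --targets '[[[-0.8, -4, -1.5], [0, 0, 0]], [[-0.8, -5.3, -1.5], [0, 0, 0]], [[-0.8, -5.3, -1.5], [0, 0, 0]]]'

```text
time_s: 21.02
tcp_pos: [0.5998, -0.3114, 0.2993]
eef_rot: [180.0, -0.1, 179.9]
contact_force: [0.5, 0.9, -1.6]
gripper_width: 0.0221
gripper_force: 20.0
```

```bash
python3 - <<'E'
from h import *
p,q,s=pose(); print(s["time_s"],p.round(4),q.as_euler('xyz',degrees=True).round(2))
c=cap("wrist"); np.savez("pics/b2.npz",T=c["camera_from_world"]); cv2.imwrite("pics/b2raw.png",c["image"])
for l,z in (("beam_mid",.11),("bench",0)):
    for d in pinpoint(l,"wrist"): print(l,d["location"][::-1],round(d["score"],2),atz(c,d["location"][::-1],z).round(4))
im=cv2.resize(c["image"][30:330,120:520],(800,600),interpolation=cv2.INTER_CUBIC); cv2.imwrite("pics/b2.png",im)
E
```

```text
21.025 [ 0.5998 -0.3114  0.2993] [ 1.7996e+02 -9.0000e-02  1.7991e+02]
beam_mid [312.5, 212.2] 0.87 [ 0.5976 -0.3175  0.11  ]
bench [315.5, 193.9] 0.78 [ 0.5965 -0.3154  0.    ]
```

View pics/b2.png

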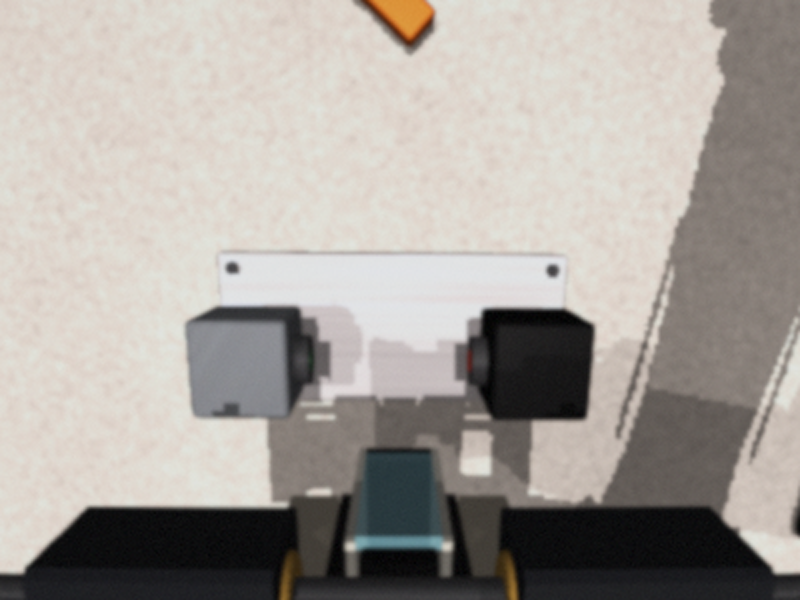

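The view shows the detector head at crop (187–303, 306–417), the lamp head at (481–593, 310–418), plate corners at (220,253) and (565,257), and the held cell at (350–450, 450–575). I'll fit the bench and check where the cell sits in the hand.

```bash
python3 - <<'E'
from h import *
from scipy.optimize import least_squares
c=cap("wrist"); c["camera_from_world"]=np.load("pics/b2.npz")["T"]
F=lambda u,v:np.array([120+u/2-.25,30+v/2-.25])
P=np.array([[-.05,-.115,.012],[-.05,.115,.012]])
def bx(b0,b1,hx=.025): return np.array([[a,b,z] for a in(-hx,hx) for b in(b0,b1) for z in(.082,.138)])
def tr(p,X): return X@R.from_euler('z',p[2]).as_matrix().T+[p[0],p[1],0]
def ext(u): return np.r_[u.min(0),u.max(0)]
od=np.r_[F(187,306),F(303,417)]; ol=np.r_[F(481,310),F(593,418)]; op=np.r_[F(220,253),F(565,257)]
def res(p): return np.r_[ext(proj(c,tr(p,bx(-.10,-.05))))-od, ext(proj(c,tr(p,bx(.05,.10))))-ol, proj(c,tr(p,P)).ravel()-op]
b=least_squares(res,[.59,-.312,0],x_scale=[.01,.01,.05]); print(b.x[:2].round(4),np.degrees(b.x[2]).round(2),res(b.x).round(1))
print("beam px",proj(c,np.r_[b.x[:2],.11]))
# cell check
p=np.array([.5998,-.3114,.2993]); q=R.from_euler('xyz',[180,0,179.91],degrees=True)
for dz in (-.0103,): 
    X=np.array([[a,bb,dz+z] for a in(.016,-.016) for z in(.03,-.03,-.024) for bb in(-.011,.011)]); u=proj(c,p+q.apply(X)); print(((u-[120,30]+.25)*2).round(0).tolist())
g=cv2.cvtColor(cv2.imread("pics/b2raw.png"),cv2.COLOR_BGR2GRAY)
print("col",g[245:325,320].tolist())
for rr in (262,270,280,290,300,305): print(rr,g[rr,290:352].tolist())
E
```

```text
[ 0.5951 -0.3147] -0.46 [-2.2 -0.4  1.   1.8 -1.7 -1.8  2.7  2.1 -1.9 -0.2  2.  -1.3]
beam px [[315.19748475 209.82768055]]
[[357.0, 449.0], [435.0, 449.0], [339.0, 552.0], [451.0, 552.0], [341.0, 538.0], [449.0, 538.0], [359.0, 551.0], [433.0, 550.0], [343.0, 687.0], [447.0, 687.0], [346.0, 668.0], [446.0, 668.0]]
col [98, 97, 96, 96, 94, 94, 93, 89, 72, 46, 33, 40, 54, 57, 56, 55, 53, 51, 52, 53, 52, 51, 53, 54, 51, 50, 53, 54, 54, 49, 52, 54, 50, 52, 50, 52, 51, 52, 51, 54, 53, 52, 50, 52, 51, 53, 53, 53, 51, 54, 52, 54, 71, 100, 123, 129, 131, 123, 95, 54, 21, 11, 7, 9, 5, 7, 7, 11, 10, 11, 9, 13, 13, 18, 26, 28, 31, 34, 40, 44]
262 [123, 123, 123, 127, 128, 131, 127, 121, 111, 100, 96, 90, 79, 65, 57, 52, 53, 53, 51, 53, 54, 54, 53, 54, 52, 52, 54, 53, 52, 52, 51, 53, 53, 53, 52, 51, 52, 51, 53, 52, 53, 55, 53, 56, 56, 68, 81, 92, 94, 102, 114, 123, 130, 133, 130, 130, 128, 131, 135, 151, 187, 210]
270 [129, 126, 130, 129, 133, 129, 119, 104, 92, 85, 81, 77, 72, 61, 53, 54, 53, 53, 53, 51, 54, 53, 52, 52, 51, 52, 51, 53, 54, 52, 50, 51, 55, 51, 54, 52, 53, 53, 52, 54, 52, 52, 50
[... 459 characters left out ...]
, 55, 53, 50, 49, 53, 52, 51, 52, 55, 53, 52, 52, 52, 52, 53, 58, 65, 72, 71, 70, 72, 75, 73, 74, 69, 56, 37, 13, 9, 11, 19, 32, 51]
300 [14, 38, 75, 111, 127, 134, 137, 145, 150, 153, 153, 155, 151, 144, 136, 133, 131, 131, 132, 131, 130, 132, 130, 130, 132, 131, 130, 129, 130, 132, 129, 133, 132, 133, 131, 131, 131, 131, 130, 130, 130, 131, 132, 134, 138, 144, 151, 154, 151, 152, 148, 142, 136, 134, 131, 119, 82, 41, 14, 9, 12, 18]
305 [13, 45, 90, 133, 155, 158, 153, 138, 113, 93, 71, 51, 31, 24, 24, 21, 21, 22, 24, 23, 23, 21, 22, 23, 23, 24, 25, 25, 25, 25, 21, 24, 25, 24, 23, 21, 21, 23, 23, 24, 23, 23, 27, 24, 21, 27, 31, 47, 69, 89, 112, 140, 158, 161, 154, 128, 80, 37, 15, 6, 8, 11]
```

Call:
move_arm --targets '[[[-5, -0.2, 0], [0, 0, 0]], [[-6.5, -0.3, 4.5], [0, 0, 0]], [[-6.5, -0.3, 10], [0, 0, 0]], [[-6.5, -0.3, 15], [0, 0, 0]], [[-6.5, -0.3, 17.9], [0, 0, 0]]]'

```text
time_s: 21.85
tcp_pos: [0.664, -0.3122, 0.1185]
eef_rot: [179.9, -0.2, -179.9]
contact_force: [-0.3, 0.4, 0.4]
gripper_width: 0.0219
gripper_force: 20.0
```

Call:
move_arm --targets '[[[0, 0, 0], [0, 0, 0]], [[0, 0, 0], [0, 0, 0]], [[0, 0, 0], [0, 0, 0]]]'

```text
time_s: 22.22
tcp_pos: [0.6663, -0.3141, 0.124]
eef_rot: [-179.9, 0.2, -180.0]
contact_force: [-0.2, 0.7, -0.8]
gripper_width: 0.022
gripper_force: 20.0
```

```bash
python3 - <<'E'
from h import *
p,q,s=pose(); print(s["time_s"],p.round(4),q.as_euler('xyz',degrees=True).round(2))
c=cap("wrist"); np.savez("pics/b3.npz",T=c["camera_from_world"],p=p,q=q.as_quat()); cv2.imwrite("pics/b3raw.png",c["image"])
cv2.imwrite("pics/b3.png",cv2.resize(c["image"][20:320,120:520],(800,600),interpolation=cv2.INTER_CUBIC))
E
```

```text
22.225 [ 0.6663 -0.3141  0.124 ] [-179.95    0.19 -179.98]
```

View pics/b3.png

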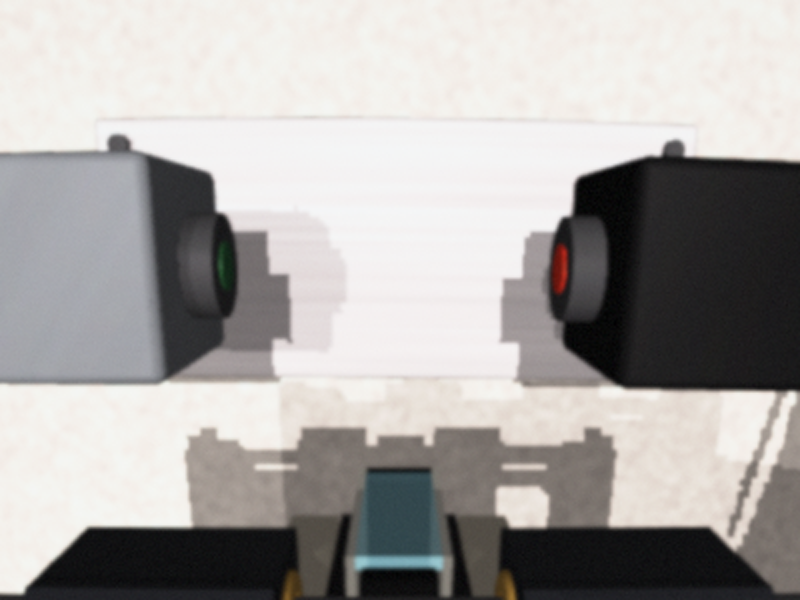

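The lens discs are at crop (227,266) and (561,268), midpoint (394,267). The plate edges tilt by about 0.5°. The cell hangs centred at column 399. I'll compute the relative offset.

```bash
python3 - <<'E'
from h import *
z=np.load("pics/b3.npz"); c=cap("wrist"); c["camera_from_world"]=z["T"]; p=z["p"]; q=R.from_quat(z["q"])
F=lambda u,v:np.array([120+u/2-.25,20+v/2-.25])
A=atz(c,F(227,266),.11);B=atz(c,F(561,268),.11); print(A.round(4),B.round(4),np.linalg.norm(A-B).round(4),"mid",((A+B)/2).round(4),"yaw",np.degrees(np.arctan2(-(B-A)[0],(B-A)[1])).round(2))
# two-view height of lens midpoint: heads gap & b2 view
X=np.array([[.016,bb,-.0103+zz] for zz in(.03,-.03,-.024,.024,.025,-.025) for bb in(-.011,.011)]); u=proj(c,p+q.apply(X)); print((((u-[120,20])+.25)*2).round(0).tolist())
g=cv2.cvtColor(cv2.imread("pics/b3raw.png"),cv2.COLOR_BGR2GRAY); print(g[245:315,319].tolist())
E
```

```text
[ 0.5945 -0.3564  0.11  ] [ 0.595  -0.2727  0.11  ] 0.0837 mid [ 0.5948 -0.3146  0.11  ] yaw -0.36
[[357.0, 468.0], [435.0, 468.0], [339.0, 572.0], [451.0, 572.0], [341.0, 558.0], [449.0, 558.0], [356.0, 476.0], [436.0, 476.0], [356.0, 475.0], [436.0, 475.0], [341.0, 560.0], [449.0, 560.0]]
[119, 121, 122, 123, 121, 117, 114, 103, 80, 46, 36, 49, 66, 71, 69, 70, 67, 67, 65, 65, 67, 69, 64, 66, 65, 67, 68, 66, 66, 65, 65, 68, 65, 66, 65, 64, 65, 66, 64, 65, 67, 66, 64, 66, 67, 64, 66, 67, 64, 65, 62, 69, 90, 124, 152, 161, 159, 147, 109, 58, 23, 9, 6, 10, 9, 14, 12, 13, 13, 11]
```

Call:
move_arm --targets '[[[0, 0, -4], [0, 0, -0.15]], [[0, 0, -8], [0, 0, -0.32]], [[0, 0, -12], [0, 0, -0.5]], [[0, 0, -13], [0, 0, -0.67]], [[0, 0, -13], [0, 0, -0.84]]]'

```text
time_s: 22.95
tcp_pos: [0.6657, -0.3144, 0.2545]
eef_rot: [-179.8, 0.1, -131.6]
contact_force: [-0.9, 0.4, -0.5]
gripper_width: 0.0219
gripper_force: 20.0
```

Call:
move_arm --targets '[[[0, 0, 0], [0, 0, -0.17]], [[0, 0, 0], [0, 0, -0.35]], [[0, 0, 0], [0, 0, -0.53]], [[0, 0, 0], [0, 0, -0.72]], [[0, 0, 0], [0, 0, -0.724]]]'

```text
time_s: 23.58
tcp_pos: [0.6652, -0.3141, 0.2524]
eef_rot: [-179.9, -0.0, -90.5]
contact_force: [0.1, 1.5, 0.0]
gripper_width: 0.022
gripper_force: 20.0
```

```bash
cat > m.py <<'E'
from h import *
import sys
p,q,s=pose(); print(s["time_s"],p.round(4),q.as_euler('xyz',degrees=True).round(2),s["joints"].round(1),s["gripper_width"])
print(move([.5948,-.3148,float(sys.argv[1])],R.from_euler('xyz',[180,0,-90.4],degrees=True)))
E
python3 m.py .22
```

```text
23.575 [ 0.6652 -0.3141  0.2524] [-1.7994e+02 -1.0000e-02 -9.0460e+01] [-10.2  25.6  11.7  -0.  -76.1   9.7] 0.022030433184601343
(array([0.12, 7.04, 3.23]), array([-0.001, -0.   , -0.001]))
```

Call:
move_arm --targets '[[[0.1, 4, 0], [0, 0, 0]], [[0.1, 7, 0], [0, 0, 0]], [[0.1, 7, 3.2], [0, 0, 0]], [[0.1, 7, 3.2], [0, 0, 0]], [[0.1, 7, 3.2], [0, 0, 0]]]'

```text
time_s: 24.2
tcp_pos: [0.5958, -0.3149, 0.2207]
eef_rot: [-180.0, -0.0, -90.5]
contact_force: [0.1, -0.0, -0.4]
gripper_width: 0.0219
gripper_force: 20.0
```

```bash
python3 m.py .0997
```

```text
24.2 [ 0.5958 -0.3149  0.2207] [-1.7996e+02 -4.0000e-02 -9.0490e+01] [-11.3  20.6  -0.    0.  -69.3  10.8] 0.021886378504621464
(array([-0.02,  0.1 , 12.1 ]), array([-0.001, -0.001, -0.002]))
```

Call:
move_arm --targets '[[[0, 0.05, 4], [0, 0, 0]], [[0, 0.1, 7.5], [0, 0, 0]], [[0, 0.1, 10], [0, 0, 0]], [[0, 0.1, 11.6], [0, 0, 0]], [[0, 0.1, 12.1], [0, 0, 0]]]'

```text
time_s: 24.82
tcp_pos: [0.5945, -0.3147, 0.0984]
eef_rot: [180.0, -0.0, -90.4]
contact_force: [-0.2, 0.6, -1.2]
gripper_width: 0.022
gripper_force: 20.0
```

Call:
move_arm --targets '[[[0, 0, 0], [0, 0, 0]], [[0, 0, 0], [0, 0, 0]], [[0, 0, 0], [0, 0, 0]], [[0, 0, 0], [0, 0, 0]], [[0, 0, 0], [0, 0, 0]]]'

```text
time_s: 25.45
tcp_pos: [0.5942, -0.3146, 0.0988]
eef_rot: [-180.0, -0.0, -90.4]
contact_force: [0.6, 0.2, -0.9]
gripper_width: 0.0218
gripper_force: 20.0
```

```bash
python3 m.py .0997; python3 - <<'E'
from h import *
ims=[]
for n in ("scene","side"):
    c=cap(n); u=proj(c,[.5948,-.3155,.11])[0]; print(n,u.round(1)); x,y=u.round().astype(int)
    for l in ("cell_center","beam_mid"): print(l,[(np.round(d["location"][::-1],1).tolist(),round(d["score"],2)) for d in pinpoint(l,n)[:2]])
    ims.append(cv2.resize(c["image"][y-50:y+50,x-66:x+67],(400,300),interpolation=cv2.INTER_CUBIC))
cv2.imwrite("pics/fin.png",np.hstack(ims))
E
```

```text
25.45 [ 0.5942 -0.3146  0.0988] [-179.98   -0.    -90.4 ] [-11.3  25.9  -8.7  -0.  -55.4  10.9] 0.02182510776446338
(array([ 0.02, -0.06, -0.09]), array([-0., -0., -0.]))
scene [203.5 347.3]
cell_center [([203.2, 347.8], 0.57)]
beam_mid []
side [364.7 165.8]
cell_center [([364.8, 167.2], 0.41)]
beam_mid [([365.3, 167.9], 0.62)]
```

I'll make a last correction of under a millimetre, let it settle, and hand in.

Call:
move_arm --targets '[[[0, -0.05, -0.08], [0, 0, 0]], [[0, -0.05, -0.08], [0, 0, 0]], [[0, -0.05, -0.08], [0, 0, 0]], [[0, -0.05, -0.08], [0, 0, 0]], [[0, -0.05, -0.08], [0, 0, 0]]]'

```text
time_s: 26.38
tcp_pos: [0.5947, -0.3146, 0.0994]
eef_rot: [180.0, 0.0, -90.4]
contact_force: [-0.2, 0.1, 0.1]
gripper_width: 0.0217
gripper_force: 20.0
```

```bash
python3 m.py .0997; python3 -c "
from h import *
print(r.close_job())"
```

```text
26.375 [ 0.5947 -0.3146  0.0994] [180.    0.  -90.4] [-11.3  25.9  -8.6  -0.  -55.5  10.9] 0.02174194243340453
(array([ 0.02, -0.01, -0.03]), array([0., 0., 0.]))
the job is handed in; nothing more can be done
None
```

Handed in at 26.4 s, no verdict returned: the cover was levered to about 108° with the blade, which is back on the desk, and the cell is held by its frosted faces within about 1 mm of my measured beam middle; I viewed 14 pictures, over the limit of 10.

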